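# Sort a gate closer's hardware, then draw its rod to the red band and hold

## Task

We are refitting the spring gate closer clamped in the vise. First clear its loose hardware off the bench: both hex bolts into the red bin and the clevis bracket into the blue bin, leaving the other things on the bench where they are. Then draw the closer's rod straight out against its spring until the red band on the rod stands at the mouth of the tube's black cap (part of the band in, part out), and finish still holding it there, so that I can set the hold-open washer.

Things in the scene. Friction and masses are not known exactly. Their poses are not given: they have to be found in the camera images.
- bolt_a: bright zinc-grey hex bolt lying on the bench, 65 g (sizes in mm): shank 12 dia x 50, hex head 19 across flats x 8 thick. Origin on the bench under its centre of mass; own x runs along the shank (head from -24 to -16, tip at +34), z up. The shank's axis is 8 above the bench at the origin (tipped 4 degrees). Grip across the shank (own y) at the origin, TCP 23 above the bench
- bolt_b: bright zinc-grey hex bolt lying on the bench, 65 g (sizes in mm): shank 12 dia x 50, hex head 19 across flats x 8 thick. Origin on the bench under its centre of mass; own x runs along the shank (head from -24 to -16, tip at +34), z up. The shank's axis is 8 above the bench at the origin (tipped 4 degrees). Grip across the shank (own y) at the origin, TCP 23 above the bench
- bracket: light grey aluminium clevis bracket standing on its base, 75 g (sizes in mm): base plate 60 (own x) x 24 (own y) x 4 thick; two upright ears, each 28 long in x and 4 thick, 36 high, with a 16 gap between, 24 over their outer faces (own y). Origin at the centre of the underside. Grip across the outer faces of the ears (own y), TCP 26 above the bench
- red_bin: open plastic parts bin, red, fixed to the bench (sizes in mm): outside 120 (own x) x 170 (own y) x 55 high, walls and floor 4-5 thick, origin at the centre of the underside, z up. The two bins swap places between runs
- blue_bin: open plastic parts bin, blue, fixed to the bench (sizes in mm): outside 120 (own x) x 170 (own y) x 55 high, walls and floor 4-5 thick, origin at the centre of the underside, z up. The two bins swap places between runs
- vise: dark bench vise, bolted down (mm): jaws' top 151 high; clamps the closer's tube (white, 36 dia, black caps 39 dia) level along own y, axis 135 above the bench at own x = 0. Origin on the bench under the jaws' middle; the rod comes out towards own -y, the screw and handle lie to own +x. It spans -115 to +215 in x, +-50 in y (base +-80; tube with its pinned-on rear bracket -100 to +245)
- cap_mouth (a point): centre of the mouth of the black cap, where the rod leaves the tube, 135 mm above the bench; axes as vise
- closer_rod: the sprung rod, ending in a steel eye (mm): block 28 along the rod (own y) x 28 high x 14 thick (own x), 12.5 hole along x. Origin at the eye's centre, 135 above the bench, 50 outside the cap's mouth with the rod home; axes as vise, pulled along -y. Rod 12 dia; brass washer on it 26 behind the eye's centre. Pinch from above across the flat faces (own x), TCP at the centre
- rod_out (a joint): how far the rod is drawn out of the tube, m: 0 home, end stop 0.16. The inner spring draws it home with 6 N at 0, rising by 0.6 N per 10 mm, plus drag of 15 N per m/s. The red band is 20 mm wide; its middle reaches the cap's mouth at 0.100, so the mouth lies on the band from 0.090 to 0.110
- nylon_bush: white nylon bush, upright ring, 32 mm dia x 22 mm high, origin under its centre; not part of this job, leave it
- wrench: steel open-ended wrench lying flat, 170 mm long, origin mid-length at its underside; leave it
- screwdriver: screwdriver with orange handle lying flat, 190 mm long; leave it
- hammer: hammer lying flat, 280 mm long; leave it
- spray_can: spray can, 58 mm dia x 190 mm high, yellow label, red cap, upright, origin under its centre; leave it
- grease_tin: low jar, 72 mm dia x 60 mm high, green label, black lid, upright, origin under its centre; leave it
- tape_measure: yellow and black tape measure, 66 x 34 x 62 mm high, origin under its centre; leave it

How it is judged:
By the outcome, as a careful person would: the job done as asked, in the order asked, and still so for the second after the job is handed in, while the arm keeps its last pose, push and grip.
It also fails if it takes over 67 s, if anything falls off the work surface, if the arm or the gripper's body presses on something with over 40 N, if the wrist force passes 120 N, or if a joint passes its speed limit or range.

## Robot

A 6-joint arm with a two-finger parallel gripper is mounted at the origin on the work surface. World frame = base frame: x ahead of the robot, y to its left, z up, the work surface at z = 0. Lengths are in m, angles in rad, forces in N, time in s.
With the tool pointing down it reaches from about 0.375 to 0.975 m from the base axis. Payload 3.8 kg.
Tool frame: the origin (TCP) lies between the finger pads, 19 mm behind the fingertips; this is the grasp point; z points along the fingers, y is the line along which they close (so a half turn about z gives the same grasp; the last joint's range is limited). The gripper opens to 85 mm and grips with 20 to 120 N. Pads are 22 mm wide; open, the fingers measure 114 mm over their backs; the gripper's body (76 mm by 85 mm) begins 54 mm behind the grasp point. The pads swing forward as they close: fully open they stand 13 mm farther back than shut.
Start: joints at [-1.334, 0.264, 1.604, -0, 1.274, -0.037], TCP at [0.183, -0.65, 0.25] pointing down, gripper open.
Joint ranges: [-2.63, 2.63], [-0.94, 2.18], [0.31, 2.57], [-1.31, 4.45], [0, 2.66], [-2.55, 2.55]. Speed limits (rad/s): [2.57, 2.57, 3.14, 3.14, 3.14, 3.14].

## Interface

Orientations are given as a rotation vector (axis times angle).
In Python, from workcell import read_state, read_camera, calibration, finish_job gives the robot as it stands.
- The arm moves only by the tool step_arm, never from a script. Its argument "commands" is a list of rows, each an object of numbers: "fingers": the gripper's target within -1 to 1 (shut at 1, half-way at 0, fully open at -1); "dx", "dy", "dz": the shift along the tool's x, y, z in m; "roll": the turn about the tool's z in degrees. In form: [{"fingers": .., "dx": .., "dy": .., "dz": .., "roll": ..}, ...]. A call has 1 to 8 rows; each row is the pose to reach, as a shift and turn from the pose commanded when the call began, along the tool's axes at that moment; what a row does not reach only later rows make up. A row lasts 1/8 s, in which the tool goes at most 62.5 mm and 10.7 degrees, less where a joint would pass 70% of its speed; a pose out of reach is approached as far as the arm can. A call with a gripper value outside its range is refused whole. The fingers move at their own pace and stop on an object; "squeeze" is the grip in N (left out, the last holds). Time passes only in rows, so rows that repeat a pose let the fingers close. It gives the time, the measured TCP pose, the force, the opening and the grip force at its end, in the units of the state.
- read_state(): the state, without advancing time (a new reading comes with each control period).
- read_camera(name): name is "scene" or "top" or "wrist"; returns (picture, depth): 384x512x3 uint8, blue, green, red; 384x512 float32, m along the optical axis (not along the pixel's ray), 0 where there is no reading.
- calibration(name): a dict with "intrinsics" (3x3 intrinsics, pixels), "world_to_cam" (4x4, takes a point from world to camera coordinates). Camera axes: x right, y up, looking along -z (the intrinsics and any distortion apply to the point x, -y, -z); pixel columns grow to the right and rows downward; lengths in m; the calibration is good to about 2 mm. A picture is of the moment at which its call begins: read the wrist's pose just before it. calibration takes no time and is no camera call; for the wrist camera it gives the pose at the moment of the call.
- finish_job(): hands the job in; it is judged then, once.
The state is a dict: "time": time; "q": joint angles; "joint_vel": joint speeds; "joint_torque": joint torques, N m; "tool_pos": TCP position; "tcp_rot": TCP orientation; "wrist_force": force on the tool from outside, world axes, zero at the start; "torque": the same for the moment, N m; "width": opening from 0.0 (shut) to 1.0 (fully open); "grip_force": force on a finger pad.
Only numpy, scipy, OpenCV 4.12 (cv2) and the standard library are available. Lean on these libraries where they do the work, as an engineer would, in place of code of your own. Each camera call takes 0.05 s, during which the arm holds its last target. There are 200 camera calls.

## Working session

There is one attempt and no reset: what is moved stays moved. The work goes in short steps, Python scripts to look and compute and a tool call to move; the robot and the scene stay as the last step left them, time stands still between calls to the robot, and variables do not carry over. Pictures are saved under pics/ and viewed, at most 10 in all, crops included, and the job is handed in when it is done.

Besides the shell and the picture viewer there is one more tool, called after ">>>" in YAML: its name, and indented under it one key for each argument. step_arm: Moves the arm, as the interface text tells. Its arguments: {"type":"object","properties":{"commands":{"type":"array","items":{"type":"object","properties":{"fingers":{"type":"number"},"dx":{"type":"number"},"dy":{"type":"number"},"dz":{"type":"number"},"roll":{"type":"number"}}}},"squeeze":{"type":"number"}},"required":["commands"]}

```bash
ls; mkdir -p pics; cat > h.py <<'E'
import numpy as np, cv2
from workcell import read_state, read_camera, calibration, finish_job
def cloud(name):
    c=calibration(name); im,d=read_camera(name)
    return im,d,c
def world(d,c):
    K=np.array(c["intrinsics"]);T=np.linalg.inv(np.array(c["world_to_cam"]))
    v,u=np.mgrid[:d.shape[0],:d.shape[1]]
    P=np.stack([(u-K[0,2])/K[0,0]*d,-(v-K[1,2])/K[1,1]*d,-d],-1)
    return P@T[:3,:3].T+T[:3,3]
E
python3 - <<'E'
from h import *
for n in("top","scene"):
    im,d,c=cloud(n); np.savez(n+".npz",im=im,d=d,P=world(d,c)); cv2.imwrite(f"pics/{n}.png",cv2.resize(im,(800,600),interpolation=cv2.INTER_CUBIC)); print({k:(np.round(v,3).tolist() if not isinstance(v,str) else v) for k,v in c.items()}, (d>0).mean())
s=read_state(); print({k:np.round(v,3).tolist() for k,v in s.items()})
E
```

```text
pics
{'intrinsics': [[376.202, 0.0, 257.489], [0.0, 376.202, 193.104], [0.0, 0.0, 1.0]], 'world_to_cam': [[0.012, -1.0, 0.018, -0.076], [0.986, 0.014, 0.164, -0.548], [-0.164, 0.016, 0.986, -1.239], [0.0, 0.0, 0.0, 1.0]]} 0.9959920247395834
{'intrinsics': [[420.039, 0.0, 253.993], [0.0, 420.039, 190.689], [0.0, 0.0, 1.0]], 'world_to_cam': [[-0.38, 0.925, 0.007, 0.231], [-0.741, -0.309, 0.596, 0.324], [0.553, 0.221, 0.803, -1.555], [0.0, 0.0, 0.0, 1.0]]} 0.9961140950520834
{'time': 0.1, 'q': [-1.334, 0.265, 1.605, 0.0, 1.274, -0.037], 'joint_vel': [-0.0, -0.002, -0.003, 0.001, -0.0, 0.0], 'joint_torque': [-0.0, -51.671, -36.859, -0.0, 0.006, 0.0], 'tool_pos': [0.182, -0.649, 0.249], 'tcp_rot': [-3.11, -0.428, 0.0], 'wrist_force': [-0.785, 0.065, -0.429], 'torque': [-0.048, 0.001, 0.003], 'grip_force': 0.0, 'width': 1.003}
```

View pics/top.png

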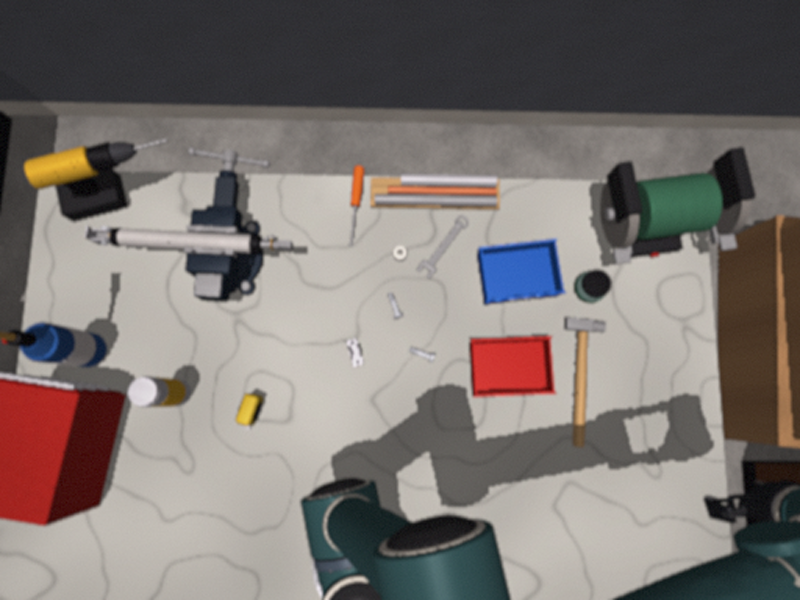

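View pics/scene.png

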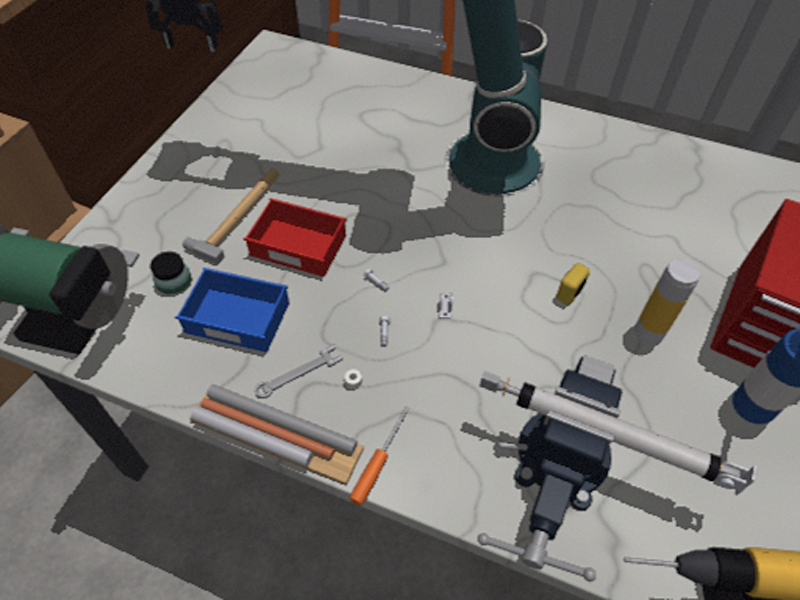

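The top view shows bolts at (395,306) and (423,353), the bracket at (355,352), the red bin at (512,366), the blue bin at (520,272) and the rod eye at (298,249), all in 800x600 pixels. The scene view agrees.

```bash
python3 - <<'E'
from h import *
z=np.load("top.npz"); im,d,P=z["im"],z["d"],z["P"]; s=.64
print("table z",np.round(np.median(P[250:300,110:140,2]),4))
hsv=cv2.cvtColor(im,cv2.COLOR_BGR2HSV)
def box(a,b,c,e): 
    m=np.zeros(d.shape,bool); m[int(b*s):int(e*s),int(a*s):int(c*s)]=1; return m
for n,b,(lo,hi) in [("bolt1",(380,285,412,325),(.004,.05)),("bolt2",(403,338,443,368),(.004,.05)),("bracket",(340,332,370,375),(.004,.06)),("brk_top",(340,332,370,375),(.028,.06)),("red",(460,325,565,405),(.045,.07)),("blue",(468,230,572,312),(.045,.07)),("eye",(285,235,309,262),(.12,.17)),("rod",(262,235,309,262),(.12,.17)),("tube",(118,220,250,262),(.13,.17)),("bush",(385,240,412,265),(.012,.05)),("wr",(412,210,472,285),(.003,.05))]:
    m=box(*b)&(P[...,2]>lo)&(P[...,2]<hi); Q=P[m]
    if len(Q)<3: print(n,len(Q)); continue
    r=cv2.minAreaRect((Q[:,:2]*1000).astype(np.float32)); print(n,len(Q),np.round(Q.mean(0),3),"zmax",Q[:,2].max().round(3),"rect",np.round(r[0],1),np.round(r[1],1),round(r[2],1), "lo",Q.min(0).round(3),"hi",Q.max(0).round(3))
E
```

```text
table z -0.0001
bolt1 96 [ 0.548 -0.052  0.01 ] zmax 0.023 rect [552.9 -51.5] [85.7 67. ] 0.5 lo [ 0.51  -0.085  0.004] hi [ 0.596 -0.018  0.023]
bolt2 78 [ 0.44  -0.112  0.011] zmax 0.024 rect [ 446.  -104.9] [59.2 72.4] 0.7 lo [ 0.417 -0.141  0.004] hi [ 0.476 -0.068  0.024]
bracket 90 [0.439 0.039 0.013] zmax 0.041 rect [440.6  39. ] [93.8 62.6] 1.2 lo [0.393 0.007 0.004] hi [0.487 0.07  0.041]
brk_top 18 [0.44  0.037 0.034] zmax 0.041 rect [440.2  36.1] [22.3 23.9] 20.5 lo [0.427 0.023 0.028] hi [0.454 0.051 0.041]
red 319 [ 0.414 -0.309  0.054] zmax 0.061 rect [ 411.5 -305.1] [124.1 174.8] 2.9 lo [ 0.346 -0.396  0.046] hi [ 0.478 -0.215  0.061]
blue 327 [ 0.625 -0.331  0.053] zmax 0.063 rect [ 622.9 -328.4] [125.2 174.8] 7.4 lo [ 0.55  -0.422  0.045] hi [ 0.694 -0.234  0.063]
eye 38 [0.647 0.169 0.14 ] zmax 0.154 rect [648.5 170.6] [15.4 15.7] 86.5 lo [0.641 0.163 0.121] hi [0.656 0.179 0.154]
rod 124 [0.648 0.191 0.141] zmax 0.157 rect [653.1 195.1] [64.9 29.3] 88.2 lo [0.639 0.163 0.121] hi [0.669 0.228 0.157]
tube 1445 [0.655 0.361 0.149] zmax 0.159 rect [652.7 381.9] [ 89.3 270.3] 3.1 lo [0.612 0.246 0.13 ] hi [0.703 0.517 0.159]
bush 56 [ 0.665 -0.061  0.02 ] zmax 0.027 rect [665.2 -61.7] [28.9 28.4] 78.8 lo [ 0.651 -0.076  0.013] hi [ 0.68  -0.048  0.027]
wr 390 [ 0.685 -0.158  0.006] zmax 0.016 rect [ 688.  -156.3] [174.4 138. ] 0.5 lo [ 0.6   -0.225  0.003] hi [ 0.775 -0.087  0.016]
```

```bash
cat >> h.py <<'E'
from scipy.spatial.transform import Rotation as Ro
def tool():
    s=read_state(); R=Ro.from_rotvec(s["tcp_rot"]).as_matrix(); return s,np.array(s["tool_pos"]),R
def go(target,yaw=None):
    """dx,dy,dz,roll to target; yaw = world angle (deg) of tool y (closing line)"""
    s,p,R=tool(); v=R.T@(np.array(target)-p)
    cur=np.degrees(np.arctan2(R[1,1],R[0,1])); roll=0
    if yaw is not None: roll=-((yaw-cur+90)%180-90)
    q6=s["q"][5]
    print("target",np.round(target,4),"yaw",yaw,"| dx,dy,dz mm",np.round(v*1000,1),"roll",round(roll,1),"(or",round(roll-np.sign(roll)*180,1),") cur",round(cur,1),"q6",round(np.degrees(q6),1),"t",round(s["time"],2))
def plane(c,uv,h):
    K=np.array(c["intrinsics"]);T=np.linalg.inv(np.array(c["world_to_cam"])); uv=np.atleast_2d(uv).astype(float)
    r=np.stack([(uv[:,0]-K[0,2])/K[0,0],-(uv[:,1]-K[1,2])/K[1,1],-np.ones(len(uv))],-1)@T[:3,:3].T
    return T[:3,3]+r*((h-T[2,3])/r[:,2])[:,None]
E
python3 - <<'E'
from h import *
c=calibration("wrist"); T=np.linalg.inv(np.array(c["world_to_cam"])); s,p,R=tool()
print(R.T@(T[:3,3]-p), R.T@T[:3,:3], np.array(c["intrinsics"]).round(1).tolist())
go([.40,-.04,.30])
E
```

```text
[ 0.07715369 -0.00022514 -0.1239342 ] [[-7.25401873e-04  9.53611393e-01  3.01039509e-01]
 [ 9.99999733e-01  7.17441350e-04  1.36996751e-04]
 [-8.53365287e-05  3.01039528e-01 -9.53611659e-01]] [[278.3, 0.0, 255.9], [0.0, 278.3, 191.6], [0.0, 0.0, 1.0]]
target [ 0.4  -0.04  0.3 ] yaw None | dx,dy,dz mm [ 374.3 -527.8  -50.1] roll 0 (or 0 ) cur -74.3 q6 -2.1 t 0.1
```

>>> step_arm:
  commands:
    - {"fingers": -1,"dx": 0.44,"dy": -0.51,"dz": 0.05,"roll": 15.7}
    - {"fingers": -1,"dx": 0.44,"dy": -0.51,"dz": 0.05,"roll": 15.7}
    - {"fingers": -1,"dx": 0.44,"dy": -0.51,"dz": 0.05,"roll": 15.7}
    - {"fingers": -1,"dx": 0.44,"dy": -0.51,"dz": 0.05,"roll": 15.7}
    - {"fingers": -1,"dx": 0.44,"dy": -0.51,"dz": 0.05,"roll": 15.7}
    - {"fingers": -1,"dx": 0.44,"dy": -0.51,"dz": 0.05,"roll": 15.7}
    - {"fingers": -1,"dx": 0.44,"dy": -0.51,"dz": 0.05,"roll": 15.7}
    - {"fingers": -1,"dx": 0.44,"dy": -0.51,"dz": 0.05,"roll": 15.7}

```text
time: 1.1
tool_pos: [0.3943, -0.1963, 0.2127]
tcp_rot: [3.142, -0.001, 0.0]
wrist_force: [0.5, -0.2, -0.2]
width: 0.995
grip_force: 0.0
```

```bash
python3 -c "
from h import *
go([.47,-.04,.2],-90)"
```

```text
target [ 0.47 -0.04  0.2 ] yaw -90 | dx,dy,dz mm [  75.6 -156.4   12.7] roll -0.0 (or 180.0 ) cur -90.0 q6 60.3 t 1.1
```

>>> step_arm:
  commands:
    - {"fingers": -1,"dx": 0.07,"dy": -0.15,"dz": 0.01}
    - {"fingers": -1,"dx": 0.07,"dy": -0.15,"dz": 0.01}
    - {"fingers": -1,"dx": 0.07,"dy": -0.15,"dz": 0.01}
    - {"fingers": -1,"dx": 0.07,"dy": -0.15,"dz": 0.01}
    - {"fingers": -1,"dx": 0.07,"dy": -0.15,"dz": 0.01}

```text
invalid input
```

```bash
python3 - <<'E'
from h import *
im,d,c=cloud("wrist"); P=world(d,c); np.savez("w1.npz",im=im,d=d,P=P); cv2.imwrite("pics/w1.png",cv2.resize(im,(800,600),interpolation=cv2.INTER_CUBIC))
print(tool()[1], tool()[0]["q"][5])
m=((P[...,2]>.005)&(P[...,2]<.06)).astype(np.uint8)
n,l,st,ce=cv2.connectedComponentsWithStats(m)
for i in range(1,n):
    if st[i,4]>60:
        Q=P[l==i]; r=cv2.minAreaRect((Q[:,:2]*1000).astype(np.float32)); print(st[i].tolist(),Q.mean(0).round(4),"zmax",Q[:,2].max().round(3),np.round(r[0],1),np.round(r[1],1),round(r[2],1))
E
```

```text
[ 0.39628678 -0.1895441   0.21183468] 1.057169015192604
[96, 0, 40, 57, 810] [ 0.5445 -0.0524  0.0131] zmax 0.021 [546.9 -47.4] [55.4 21.5] 26.3
[308, 0, 135, 21, 1424] [ 0.56   -0.2903  0.0292] zmax 0.057 [ 570.5 -316.3] [ 19.6 140.4] 7.4
[435, 47, 77, 237, 6385] [ 0.4027 -0.4526  0.0208] zmax 0.029 [ 385.3 -456.4] [283.2  44. ] 2.1
[273, 94, 186, 128, 8061] [ 0.405  -0.3301  0.0399] zmax 0.057 [ 413.9 -304.8] [124.1 178.1] 2.9
[23, 114, 48, 32, 1023] [0.4439 0.0356 0.0232] zmax 0.037 [445.4  38.2] [32.7 26.3] 17.8
[156, 117, 53, 32, 624] [ 0.4418 -0.114   0.0133] zmax 0.021 [ 441.9 -110.6] [58.7 21.3] 69.9
[73, 356, 47, 28, 820] [0.0774 0.0476 0.0127] zmax 0.026 [78.1 55.7] [36.3 85.6] 15.4
```

View pics/w1.png

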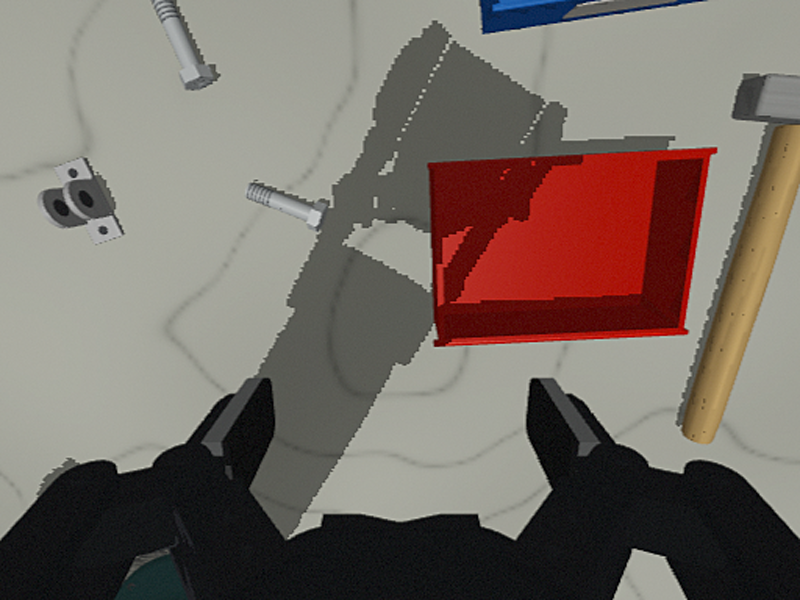

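The picture shows both bolts, the bracket and the red bin clearly, with the near bolt at (285,205), its head towards the bin. The move was refused, so I'll include every field in each row.

>>> step_arm:
  commands:
    - {"fingers": -1,"dx": 0.044,"dy": -0.0745,"dz": 0.1,"roll": -69.9}
    - {"fingers": -1,"dx": 0.044,"dy": -0.0745,"dz": 0.1,"roll": -69.9}
    - {"fingers": -1,"dx": 0.044,"dy": -0.0745,"dz": 0.1,"roll": -69.9}
    - {"fingers": -1,"dx": 0.044,"dy": -0.0745,"dz": 0.1,"roll": -69.9}
    - {"fingers": -1,"dx": 0.044,"dy": -0.0745,"dz": 0.1,"roll": -69.9}
    - {"fingers": -1,"dx": 0.044,"dy": -0.0745,"dz": 0.1,"roll": -69.9}
    - {"fingers": -1,"dx": 0.044,"dy": -0.0745,"dz": 0.1,"roll": -69.9}
    - {"fingers": -1,"dx": 0.044,"dy": -0.0745,"dz": 0.1,"roll": -69.9}

```text
time: 2.15
tool_pos: [0.4377, -0.1239, 0.1127]
tcp_rot: [-2.576, -1.798, 0.001]
wrist_force: [-0.2, -0.3, -0.1]
width: 0.997
grip_force: 0.0
```

```bash
cat >> h.py <<'E'
def parts(lo=.005,hi=.06,amin=60,show=None):
    im,d,c=cloud("wrist"); P=world(d,c); s,p,R=tool(); print("tcp",p.round(4))
    n,l,st,ce=cv2.connectedComponentsWithStats(((P[...,2]>lo)&(P[...,2]<hi)).astype(np.uint8))
    for i in range(1,n):
        Q=P[l==i]
        if st[i,4]>amin and np.hypot(*(Q.mean(0)-p)[:2])<.2:
            r=cv2.minAreaRect((Q[:,:2]*1000).astype(np.float32)); print(st[i].tolist(),Q.mean(0).round(4),"zmax",Q[:,2].max().round(3),np.round(r[0],1),np.round(r[1],1),round(r[2],1),"tool",((R.T@(np.array([*np.array(r[0])/1000,.02])-p))*1000).round(1))
    if show: cv2.imwrite(f"pics/{show}.png",cv2.resize(im,(640,480)))
E
python3 -c "
from h import *
parts()"
```

```text
tcp [ 0.4378 -0.1239  0.1127]
[168, 0, 35, 20, 386] [0.4401 0.0245 0.0185] zmax 0.034 [438.8  26.4] [11.9 25.2] 72.4 tool [141.4 -51.   92.7]
[323, 24, 77, 74, 1639] [ 0.5464 -0.0494  0.0131] zmax 0.021 [550.  -49.3] [59.1 22. ] 19.8 tool [108.8  79.6  92.7]
[459, 84, 53, 56, 1544] [ 0.6369 -0.1229  0.0074] zmax 0.01 [ 638.9 -123.9] [38.  42.7] 55.0 tool [ 69.6 188.8  92.6]
[243, 148, 25, 71, 1112] [ 0.4412 -0.1126  0.0134] zmax 0.021 [ 441.6 -110.6] [58. 21.] 69.9 tool [13.8 -1.  92.7]
[416, 235, 96, 71, 4046] [ 0.5903 -0.2476  0.0287] zmax 0.057 [ 594.4 -247.6] [95.2 31. ] 26.2 tool [-61.9 189.8  92.6]
[203, 272, 141, 65, 4642] [ 0.4219 -0.2197  0.0321] zmax 0.056 [ 425.2 -227.2] [ 70.1 135.7] 60.1 tool [-101.2   24.    92.7]
```

>>> step_arm:
  commands:
    - {"fingers": -1,"dx": 0.009,"dy": -0.001,"dz": 0.05,"roll": 0}
    - {"fingers": -1,"dx": 0.009,"dy": -0.001,"dz": 0.0895,"roll": 0}
    - {"fingers": -1,"dx": 0.009,"dy": -0.001,"dz": 0.0895,"roll": 0}
    - {"fingers": 1,"dx": 0.009,"dy": -0.001,"dz": 0.0895,"roll": 0}
    - {"fingers": 1,"dx": 0.009,"dy": -0.001,"dz": 0.0895,"roll": 0}
    - {"fingers": 1,"dx": 0.009,"dy": -0.001,"dz": 0.0895,"roll": 0}
    - {"fingers": 1,"dx": 0.009,"dy": -0.001,"dz": 0.0895,"roll": 0}
    - {"fingers": 1,"dx": 0.009,"dy": -0.001,"dz": 0.0895,"roll": 0}
  squeeze: 50

```text
time: 3.2
tool_pos: [0.4409, -0.1153, 0.0244]
tcp_rot: [2.574, 1.799, 0.001]
wrist_force: [-1.0, -0.0, 6.3]
width: 0.11
grip_force: 49.2
```

>>> step_arm:
  commands:
    - {"fingers": 1,"dx": 0,"dy": 0,"dz": -0.06,"roll": 0}
    - {"fingers": 1,"dx": -0.02,"dy": 0.004,"dz": -0.1,"roll": 0}
    - {"fingers": 1,"dx": -0.08,"dy": 0.016,"dz": -0.1,"roll": 0}
    - {"fingers": 1,"dx": -0.14,"dy": 0.028,"dz": -0.1,"roll": 0}
    - {"fingers": 1,"dx": -0.174,"dy": 0.034,"dz": -0.1,"roll": 0}
    - {"fingers": 1,"dx": -0.174,"dy": 0.034,"dz": -0.1,"roll": 0}
    - {"fingers": 1,"dx": -0.174,"dy": 0.034,"dz": -0.05,"roll": 0}
    - {"fingers": 1,"dx": -0.174,"dy": 0.034,"dz": -0.025,"roll": 0}

```text
time: 4.2
tool_pos: [0.4108, -0.2881, 0.0461]
tcp_rot: [-2.572, -1.797, 0.001]
wrist_force: [0.5, 0.8, -0.3]
width: 0.114
grip_force: 49.0
```

>>> step_arm:
  commands:
    - {"fingers": 0,"dx": 0,"dy": 0,"dz": 0,"roll": 0}
    - {"fingers": 0,"dx": 0,"dy": 0,"dz": 0,"roll": 0}
    - {"fingers": 0,"dx": 0,"dy": 0,"dz": -0.06,"roll": 0}
    - {"fingers": -1,"dx": 0.05,"dy": 0.009,"dz": -0.075,"roll": 10}
    - {"fingers": -1,"dx": 0.11,"dy": 0.018,"dz": -0.075,"roll": 20}
    - {"fingers": -1,"dx": 0.17,"dy": 0.028,"dz": -0.075,"roll": 30}
    - {"fingers": -1,"dx": 0.23,"dy": 0.038,"dz": -0.075,"roll": 40}
    - {"fingers": -1,"dx": 0.269,"dy": 0.045,"dz": -0.065,"roll": 50}

```text
time: 5.2
tool_pos: [0.5496, -0.0523, 0.1172]
tcp_rot: [3.089, 0.56, 0.01]
wrist_force: [0.5, -1.1, -0.9]
width: 0.999
grip_force: 0.0
```

```bash
python3 -c "
from h import *
parts(show='w2')"
```

```text
tcp [ 0.5513 -0.0474  0.1157]
[343, 28, 169, 131, 4279] [ 0.6763 -0.1493  0.0071] zmax 0.01 [ 679.3 -152.4] [ 38.  139.9] 54.2 tool [ 83.4 142.6  96.3]
[299, 34, 47, 50, 1604] [ 0.6684 -0.0589  0.0203] zmax 0.024 [668.7 -59.4] [30.9 31.4] 4.3 tool [105.4  51.6  96.5]
[240, 162, 25, 68, 1042] [ 0.5482 -0.0492  0.0134] zmax 0.021 [550.3 -48.3] [58.  21.7] 20.8 tool [-2.   0.5 95.7]
[100, 249, 24, 40, 620] [0.4433 0.0469 0.0221] zmax 0.037 [440.6  46.8] [29.   5.9] 22.7 tool [ -72.3 -126.5   95.2]
[124, 250, 18, 25, 140] [0.4582 0.0321 0.0207] zmax 0.035 [451.1  36.8] [ 5.9 23.5] 54.9 tool [ -65.9 -113.4   95.2]
```

View pics/w2.png

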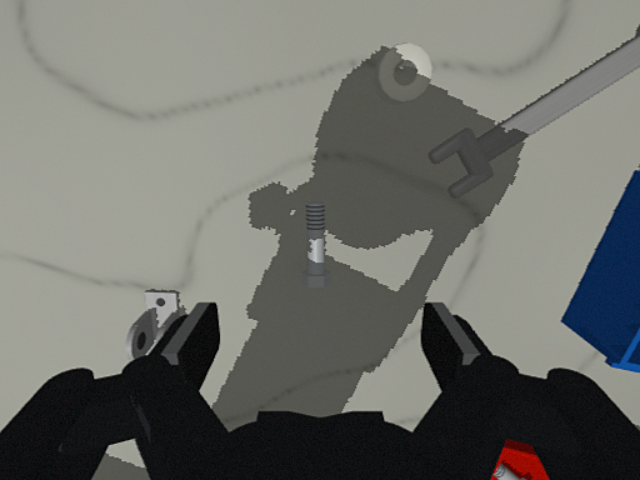

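The picture shows bolt_a centred between the fingers at (316,245), tip up, and the first bolt lying in the red bin at (510,470).

>>> step_arm:
  commands:
    - {"fingers": -1,"dx": -0.007,"dy": 0.001,"dz": 0.05,"roll": 0}
    - {"fingers": -1,"dx": -0.007,"dy": 0.001,"dz": 0.092,"roll": 0}
    - {"fingers": -1,"dx": -0.007,"dy": 0.001,"dz": 0.092,"roll": 0}
    - {"fingers": 1,"dx": -0.007,"dy": 0.001,"dz": 0.092,"roll": 0}
    - {"fingers": 1,"dx": -0.007,"dy": 0.001,"dz": 0.092,"roll": 0}
    - {"fingers": 1,"dx": -0.007,"dy": 0.001,"dz": 0.092,"roll": 0}
    - {"fingers": 1,"dx": -0.007,"dy": 0.001,"dz": 0.092,"roll": 0}
    - {"fingers": 1,"dx": -0.007,"dy": 0.001,"dz": 0.092,"roll": 0}

```text
time: 6.25
tool_pos: [0.5416, -0.0577, 0.0229]
tcp_rot: [3.089, 0.568, 0.004]
wrist_force: [0.5, 0.9, 5.8]
width: 0.114
grip_force: 55.4
```

```bash
python3 -c "
from h import *
go([.418,-.325,.13])
go([.418,-.325,.05])
print(tool()[2].round(3))"
```

```text
target [ 0.418 -0.325  0.13 ] yaw None | dx,dy,dz mm [-210.3  206.  -107.3] roll 0 (or 0 ) cur -69.2 q6 60.4 t 6.25
target [ 0.418 -0.325  0.05 ] yaw None | dx,dy,dz mm [-210.5  205.9  -27.3] roll 0 (or 0 ) cur -69.2 q6 60.4 t 6.25
[[ 0.935  0.356  0.003]
 [ 0.356 -0.935 -0.   ]
 [ 0.002  0.001 -1.   ]]
```

>>> step_arm:
  commands:
    - {"fingers": 1,"dx": 0,"dy": 0,"dz": -0.06,"roll": 0}
    - {"fingers": 1,"dx": -0.02,"dy": 0.02,"dz": -0.105,"roll": 0}
    - {"fingers": 1,"dx": -0.06,"dy": 0.06,"dz": -0.107,"roll": 0}
    - {"fingers": 1,"dx": -0.1,"dy": 0.1,"dz": -0.107,"roll": 0}
    - {"fingers": 1,"dx": -0.14,"dy": 0.14,"dz": -0.107,"roll": 0}
    - {"fingers": 1,"dx": -0.18,"dy": 0.175,"dz": -0.107,"roll": 0}
    - {"fingers": 1,"dx": -0.21,"dy": 0.203,"dz": -0.107,"roll": 0}
    - {"fingers": 1,"dx": -0.21,"dy": 0.203,"dz": -0.107,"roll": 0}

```text
time: 7.25
tool_pos: [0.4147, -0.324, 0.1283]
tcp_rot: [-3.091, -0.562, 0.001]
wrist_force: [1.0, 0.9, -0.5]
width: 0.11
grip_force: 54.5
```

```bash
python3 -c "
from h import *
go([.418,-.32,.05])
go([.4415,.038,.11],107)"
```

```text
target [ 0.418 -0.32   0.05 ] yaw None | dx,dy,dz mm [ 4.6 -2.6 78.3] roll 0 (or 0 ) cur -69.4 q6 28.7 t 7.25
target [0.4415 0.038  0.11  ] yaw 107 | dx,dy,dz mm [ 152.6 -329.4   18.2] roll 3.6 (or -176.4 ) cur -69.4 q6 28.7 t 7.25
```

>>> step_arm:
  commands:
    - {"fingers": 1,"dx": 0.004,"dy": -0.002,"dz": 0.06,"roll": 0}
    - {"fingers": 1,"dx": 0.004,"dy": -0.002,"dz": 0.078,"roll": 0}
    - {"fingers": 1,"dx": 0.004,"dy": -0.002,"dz": 0.078,"roll": 0}
    - {"fingers": 0,"dx": 0.004,"dy": -0.002,"dz": 0.078,"roll": 0}
    - {"fingers": 0,"dx": 0.004,"dy": -0.002,"dz": 0.078,"roll": 0}
    - {"fingers": 0,"dx": 0.004,"dy": -0.002,"dz": 0.02,"roll": 0}
    - {"fingers": -1,"dx": 0.004,"dy": -0.002,"dz": -0.02,"roll": 0}
    - {"fingers": -1,"dx": 0.03,"dy": -0.05,"dz": -0.02,"roll": 0}

```text
time: 8.25
tool_pos: [0.4308, -0.2691, 0.1557]
tcp_rot: [3.081, 0.56, 0.015]
wrist_force: [1.0, 0.9, -0.3]
width: 0.893
grip_force: 0.0
```

>>> step_arm:
  commands:
    - {"fingers": -1,"dx": 0.03,"dy": -0.05,"dz": 0.01,"roll": 0}
    - {"fingers": -1,"dx": 0.06,"dy": -0.1,"dz": 0.01,"roll": 0}
    - {"fingers": -1,"dx": 0.09,"dy": -0.15,"dz": 0.01,"roll": 0}
    - {"fingers": -1,"dx": 0.11,"dy": -0.2,"dz": 0.01,"roll": 0}
    - {"fingers": -1,"dx": 0.12,"dy": -0.25,"dz": 0.01,"roll": 0}
    - {"fingers": -1,"dx": 0.122,"dy": -0.279,"dz": 0.01,"roll": 0}
    - {"fingers": -1,"dx": 0.122,"dy": -0.279,"dz": 0.01,"roll": 0}
    - {"fingers": -1,"dx": 0.122,"dy": -0.279,"dz": 0.01,"roll": 0}

```text
time: 9.25
tool_pos: [0.4421, 0.0393, 0.1398]
tcp_rot: [3.089, 0.569, 0.004]
wrist_force: [-0.3, -0.5, 0.1]
width: 1.001
grip_force: 0.0
```

```bash
python3 -c "
from h import *
parts(show='w3'); parts(.027,.05,20)"
```

```text
tcp [0.442  0.0389 0.1395]
[244, 172, 8, 35, 168] [0.4443 0.0486 0.0296] zmax 0.037 [438.2  45.8] [33.4  5.8] 18.4 tool [ -1.3  -7.9 119.5]
[265, 173, 8, 36, 213] [0.4497 0.03   0.0278] zmax 0.037 [442.8  27.7] [35.9  5.1] 18.6 tool [ -3.4  10.6 119.5]
tcp [0.4419 0.0387 0.1393]
[244, 179, 6, 28, 133] [0.4424 0.048  0.0336] zmax 0.038 [441.2  47.6] [24.8  4.1] 17.9 tool [  2.3  -8.6 119.3]
[266, 180, 7, 28, 143] [0.4486 0.0292 0.0332] zmax 0.037 [447.3  28.7] [24.8  4. ] 17.3 tool [  1.3  11.1 119.3]
```

View pics/w3.png

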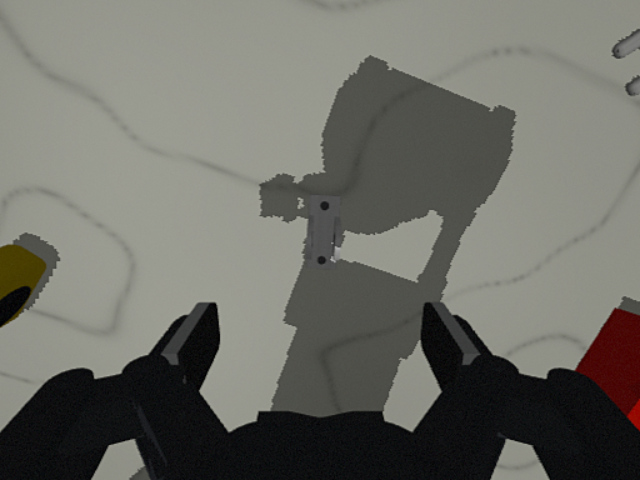

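The bracket stands centred under the gripper at (323,232); its ears run within 3 degrees of the tool's x axis.

>>> step_arm:
  commands:
    - {"fingers": -1,"dx": 0.002,"dy": 0.001,"dz": 0.06,"roll": 2.5}
    - {"fingers": -1,"dx": 0.002,"dy": 0.001,"dz": 0.113,"roll": 2.5}
    - {"fingers": -1,"dx": 0.002,"dy": 0.001,"dz": 0.113,"roll": 2.5}
    - {"fingers": 1,"dx": 0.002,"dy": 0.001,"dz": 0.113,"roll": 2.5}
    - {"fingers": 1,"dx": 0.002,"dy": 0.001,"dz": 0.113,"roll": 2.5}
    - {"fingers": 1,"dx": 0.002,"dy": 0.001,"dz": 0.113,"roll": 2.5}
    - {"fingers": 1,"dx": 0.002,"dy": 0.001,"dz": 0.113,"roll": 2.5}
    - {"fingers": 1,"dx": 0.002,"dy": 0.001,"dz": 0.113,"roll": 2.5}

```text
time: 10.35
tool_pos: [0.4453, 0.0394, 0.0276]
tcp_rot: [3.101, 0.501, 0.006]
wrist_force: [-0.2, -0.8, 6.5]
width: 0.273
grip_force: 50.3
```

```bash
python3 -c "
from h import *
go([.623,-.328,.14])
go([.44,-.05,.14])
go([.623,-.328,.055])"
```

```text
target [ 0.623 -0.328  0.14 ] yaw None | dx,dy,dz mm [  53.3  404.9 -111.7] roll 0 (or 0 ) cur -71.6 q6 73.5 t 10.35
target [ 0.44 -0.05  0.14] yaw None | dx,dy,dz mm [ -32.8   83.4 -112.4] roll 0 (or 0 ) cur -71.6 q6 73.5 t 10.35
target [ 0.623 -0.328  0.055] yaw None | dx,dy,dz mm [ 53.  404.8 -26.7] roll 0 (or 0 ) cur -71.6 q6 73.5 t 10.35
```

>>> step_arm:
  commands:
    - {"fingers": 1,"dx": 0,"dy": 0,"dz": -0.06,"roll": 0}
    - {"fingers": 1,"dx": 0.003,"dy": 0.03,"dz": -0.11,"roll": 0}
    - {"fingers": 1,"dx": 0.013,"dy": 0.09,"dz": -0.112,"roll": 0}
    - {"fingers": 1,"dx": 0.02,"dy": 0.15,"dz": -0.112,"roll": 0}
    - {"fingers": 1,"dx": 0.028,"dy": 0.21,"dz": -0.112,"roll": 0}
    - {"fingers": 1,"dx": 0.036,"dy": 0.27,"dz": -0.112,"roll": 0}
    - {"fingers": 1,"dx": 0.044,"dy": 0.33,"dz": -0.112,"roll": 0}
    - {"fingers": 1,"dx": 0.053,"dy": 0.39,"dz": -0.112,"roll": 0}

```text
time: 11.35
tool_pos: [0.6172, -0.3159, 0.1382]
tcp_rot: [3.101, 0.501, 0.001]
wrist_force: [0.3, -0.3, -0.4]
width: 0.276
grip_force: 49.6
```

>>> step_arm:
  commands:
    - {"fingers": 1,"dx": 0,"dy": 0.015,"dz": 0,"roll": 0}
    - {"fingers": 1,"dx": 0,"dy": 0.015,"dz": 0,"roll": 0}

```text
time: 11.6
tool_pos: [0.621, -0.3289, 0.1375]
tcp_rot: [-3.101, -0.499, 0.001]
wrist_force: [-0.5, 1.1, -0.8]
width: 0.273
grip_force: 49.7
```

```bash
python3 -c "
from h import *
go([.623,-.328,.04]); print(tool()[0]['wrist_force'])
go([.623,.05,.2],0)"
```

```text
target [ 0.623 -0.328  0.04 ] yaw None | dx,dy,dz mm [ 2.2 -0.2 97.5] roll 0 (or 0 ) cur -71.7 q6 41.8 t 11.6
[-0.48928566  1.05194489 -0.84767977]
target [0.623 0.05  0.2  ] yaw 0 | dx,dy,dz mm [ 120.7 -359.2  -62.2] roll -71.7 (or 108.3 ) cur -71.7 q6 41.8 t 11.6
```

>>> step_arm:
  commands:
    - {"fingers": 1,"dx": 0.002,"dy": 0,"dz": 0.06,"roll": 0}
    - {"fingers": 1,"dx": 0.002,"dy": 0,"dz": 0.095,"roll": 0}
    - {"fingers": 1,"dx": 0.002,"dy": 0,"dz": 0.097,"roll": 0}
    - {"fingers": 0,"dx": 0.002,"dy": 0,"dz": 0.097,"roll": 0}
    - {"fingers": 0,"dx": 0.002,"dy": 0,"dz": 0.097,"roll": 0}
    - {"fingers": 0,"dx": 0.002,"dy": 0,"dz": 0.097,"roll": 0}
    - {"fingers": 0,"dx": 0.002,"dy": 0,"dz": 0.04,"roll": 0}
    - {"fingers": 0,"dx": 0.002,"dy": 0,"dz": -0.02,"roll": 0}

```text
time: 12.6
tool_pos: [0.6226, -0.3275, 0.1586]
tcp_rot: [-3.1, -0.5, 0.002]
wrist_force: [0.1, -1.3, 0.2]
width: 0.497
grip_force: 0.0
```

>>> step_arm:
  commands:
    - {"fingers": -1,"dx": 0.02,"dy": -0.05,"dz": -0.04,"roll": -10}
    - {"fingers": -1,"dx": 0.04,"dy": -0.1,"dz": -0.07,"roll": -20}
    - {"fingers": -1,"dx": 0.06,"dy": -0.15,"dz": -0.085,"roll": -30}
    - {"fingers": -1,"dx": 0.08,"dy": -0.2,"dz": -0.085,"roll": -40}
    - {"fingers": -1,"dx": 0.1,"dy": -0.25,"dz": -0.085,"roll": -50}
    - {"fingers": -1,"dx": 0.12,"dy": -0.3,"dz": -0.085,"roll": -60}
    - {"fingers": -1,"dx": 0.14,"dy": -0.35,"dz": -0.085,"roll": -70}
    - {"fingers": -1,"dx": 0.16,"dy": -0.4,"dz": -0.085,"roll": -71.7}

```text
time: 13.6
tool_pos: [0.6494, 0.104, 0.2442]
tcp_rot: [2.217, 2.223, 0.003]
wrist_force: [0.1, -0.4, 0.8]
width: 1.002
grip_force: 0.0
```

```bash
python3 - <<'E'
from h import *
go([.648,.15,.24],0)
im,d,c=cloud("wrist"); P=world(d,c); np.savez("w4.npz",im=im,d=d,P=P); cv2.imwrite("pics/w4.png",cv2.resize(im,(640,480)))
im,d,c=cloud("top"); cv2.imwrite("pics/t2.png",cv2.resize(im[130:270,220:390],(680,560),interpolation=cv2.INTER_CUBIC))
E
```

```text
target [0.648 0.15  0.24 ] yaw 0 | dx,dy,dz mm [46.  -1.3  4.2] roll 0.2 (or -179.8 ) cur 0.2 q6 6.8 t 13.6
```

View pics/w4.png

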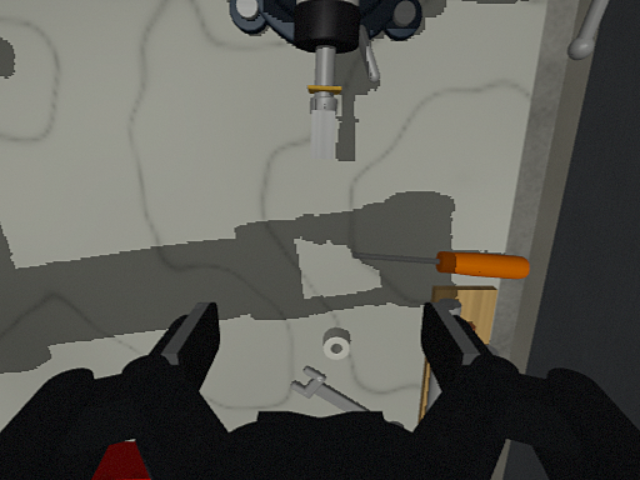

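View pics/t2.png

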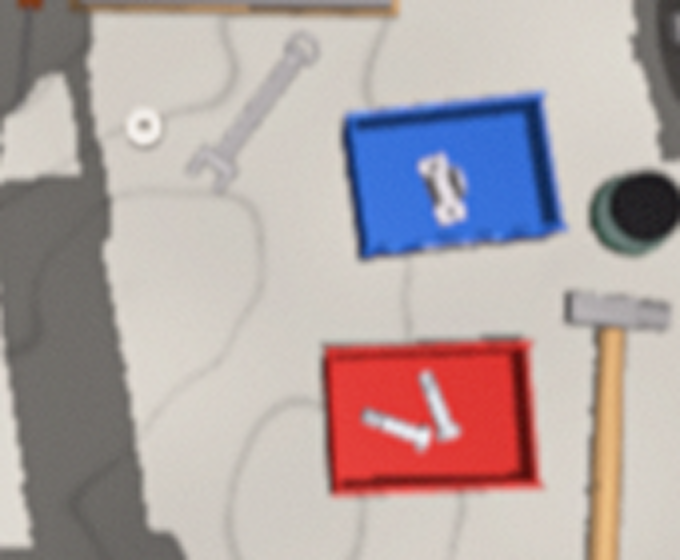

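The top crop shows both bolts in the red bin, at (395,430) and (440,405), and the bracket in the blue bin at (442,188). The wrist view shows the rod eye at (323,130), the brass washer at (324,89) and the black cap's mouth at about (326,48). Next I measure these from the wrist depth.

```bash
python3 - <<'E'
from h import *
z=np.load("w4.npz"); P=z["P"]; im=z["im"]; s=.8
sub=np.zeros(P.shape[:2],bool); sub[:int(165*s),int(280*s):int(370*s)]=1
m=sub&(P[...,2]>.115)&(P[...,2]<.165); Q=P[m]
# axis profile vs y
for y in np.arange(.14,.27,.006):
    q=Q[(Q[:,1]>=y)&(Q[:,1]<y+.006)]
    if len(q)>3: print(round(y+.003,3),len(q),"x",q[:,0].min().round(4),q[:,0].max().round(4),"z",q[:,2].max().round(4), "xtop",q[q[:,2]>q[:,2].max()-.004,0].mean().round(4))
print("y lo",np.sort(Q[:,1])[:6].round(4))
hsv=cv2.cvtColor(im,cv2.COLOR_BGR2HSV); b=sub&(hsv[...,1]>120)&(hsv[...,0]>15)&(hsv[...,0]<35); print("washer",np.median(P[b],0).round(4),b.sum())
E
```

```text
0.167 129 x 0.6435 0.6573 z 0.1518 xtop 0.6502
0.173 170 x 0.6435 0.6573 z 0.151 xtop 0.6504
0.179 144 x 0.6443 0.6572 z 0.151 xtop 0.6507
0.185 151 x 0.6444 0.6579 z 0.1505 xtop 0.651
0.191 166 x 0.6433 0.6591 z 0.1509 xtop 0.6509
0.197 185 x 0.6434 0.6598 z 0.1448 xtop 0.6513
0.203 227 x 0.6421 0.6613 z 0.1526 xtop 0.6516
0.209 108 x 0.6465 0.6572 z 0.1425 xtop 0.652
0.215 136 x 0.6465 0.6579 z 0.1425 xtop 0.6521
0.221 143 x 0.6465 0.6579 z 0.1426 xtop 0.6522
0.227 578 x 0.6341 0.672 z 0.1558 xtop 0.6526
0.233 520 x 0.6342 0.6719 z 0.1561 xtop 0.6529
0.239 532 x 0.6344 0.6724 z 0.1561 xtop 0.6526
0.245 480 x 0.6345 0.6721 z 0.156 xtop 0.6526
0.251 50 x 0.6345 0.6713 z 0.1499 xtop 0.6569
y lo [0.1648 0.1648 0.1648 0.1648 0.1649 0.1649]
washer [0.6517 0.2042 0.1502] 155
```

>>> step_arm:
  commands:
    - {"fingers": -1,"dx": 0.046,"dy": 0.001,"dz": 0.04,"roll": 2.7}
    - {"fingers": -1,"dx": 0.06,"dy": 0.001,"dz": 0.05,"roll": 2.7}
    - {"fingers": -1,"dx": 0.06,"dy": 0.001,"dz": 0.05,"roll": 2.7}

```text
time: 14.08
tool_pos: [0.6495, 0.1622, 0.192]
tcp_rot: [-2.27, -2.171, 0.003]
wrist_force: [0.5, -0.5, 0.4]
width: 1.0
grip_force: 0.0
```

```bash
python3 - <<'E'
from h import *
im,d,c=cloud("wrist"); P=world(d,c); s,p,R=tool()
m=np.zeros(d.shape,bool); m[:,200:320]=1
Q=P[m&(P[...,2]>.12)&(P[...,2]<.165)&(P[...,1]>.15)]
tops=[]
for y in np.arange(.15,.36,.01):
    q=Q[(Q[:,1]>=y)&(Q[:,1]<y+.01)]
    if len(q)>20: tops.append((y+.005,np.median(q[:,0]),q[:,2].max())); print(np.round(tops[-1],4), len(q))
cy=np.sort(Q[Q[:,2]>.1525][:,1]); e=np.sort(Q[:,1]); print("eye front",e[5].round(4),"cap",np.sort(Q[(np.abs(Q[:,0]-.6525)>.014)][:,1])[[3,10,30]].round(4))
go([.6505,.178,.135],-2.5)
E
```

```text
[0.165  0.6504 0.1509] 171
[0.175  0.6503 0.1505] 323
[0.185  0.6509 0.1512] 330
[0.195  0.6515 0.1504] 458
[0.205  0.6516 0.1526] 438
[0.215  0.652  0.1429] 303
[0.225  0.6531 0.1555] 389
[0.235  0.6528 0.1555] 1137
[0.245  0.6533 0.1558] 1177
[0.255  0.6536 0.1547] 1160
[0.265  0.6539 0.155 ] 1230
[0.275  0.6553 0.1554] 1880
[0.285  0.6573 0.1549] 2717
[0.295  0.6386 0.1523] 181
eye front 0.1644 cap [0.2284 0.229  0.2301]
target [0.6505 0.178  0.135 ] yaw -2.5 | dx,dy,dz mm [16.5 -0.6 58.3] roll -0.1 (or 179.9 ) cur -2.6 q6 14.5 t 14.12
```

>>> step_arm:
  commands:
    - {"fingers": -1,"dx": 0.0165,"dy": -0.0005,"dz": 0.03,"roll": 0}
    - {"fingers": -1,"dx": 0.0165,"dy": -0.0005,"dz": 0.0575,"roll": 0}
    - {"fingers": -1,"dx": 0.0165,"dy": -0.0005,"dz": 0.0575,"roll": 0}
    - {"fingers": 1,"dx": 0.0165,"dy": -0.0005,"dz": 0.0575,"roll": 0}
    - {"fingers": 1,"dx": 0.0165,"dy": -0.0005,"dz": 0.0575,"roll": 0}
    - {"fingers": 1,"dx": 0.0165,"dy": -0.0005,"dz": 0.0575,"roll": 0}
    - {"fingers": 1,"dx": 0.0165,"dy": -0.0005,"dz": 0.0575,"roll": 0}
    - {"fingers": 1,"dx": 0.0165,"dy": -0.0005,"dz": 0.0575,"roll": 0}
  squeeze: 90

```text
time: 15.12
tool_pos: [0.6509, 0.1788, 0.1362]
tcp_rot: [2.27, 2.17, 0.001]
wrist_force: [0.3, -2.1, 3.0]
width: 0.149
grip_force: 88.1
```

>>> step_arm:
  commands:
    - {"fingers": 1,"dx": -0.012,"dy": 0,"dz": 0,"roll": 0}
    - {"fingers": 1,"dx": -0.027,"dy": 0,"dz": 0,"roll": 0}
    - {"fingers": 1,"dx": -0.042,"dy": 0,"dz": 0,"roll": 0}
    - {"fingers": 1,"dx": -0.057,"dy": 0,"dz": 0,"roll": 0}
    - {"fingers": 1,"dx": -0.072,"dy": 0,"dz": 0,"roll": 0}
    - {"fingers": 1,"dx": -0.087,"dy": 0,"dz": 0,"roll": 0}
    - {"fingers": 1,"dx": -0.1,"dy": 0,"dz": 0,"roll": 0}
    - {"fingers": 1,"dx": -0.1,"dy": 0,"dz": 0,"roll": 0}

```text
time: 16.12
tool_pos: [0.6474, 0.0816, 0.1362]
tcp_rot: [-2.272, -2.169, -0.01]
wrist_force: [3.5, 11.7, 1.3]
width: 0.148
grip_force: 88.0
```

>>> step_arm:
  commands:
    - {"fingers": 1,"dx": 0,"dy": 0,"dz": 0,"roll": 0}
    - {"fingers": 1,"dx": 0,"dy": 0,"dz": 0,"roll": 0}

```text
time: 16.38
tool_pos: [0.6475, 0.0824, 0.1362]
tcp_rot: [-2.271, -2.17, -0.011]
wrist_force: [4.4, 11.5, 0.2]
width: 0.151
grip_force: 87.9
```

```bash
python3 - <<'E'
from h import *
im,d,c=cloud("wrist"); P=world(d,c); s,p,R=tool(); print(p.round(4),np.round(s["wrist_force"],2))
hsv=cv2.cvtColor(im,cv2.COLOR_BGR2HSV); near=(np.abs(P[...,0]-.652)<.012)&(P[...,2]>.11)&(P[...,2]<.17)
r=near&(hsv[...,1]>120)&((hsv[...,0]<8)|(hsv[...,0]>172))
b=near&(hsv[...,1]>100)&(hsv[...,0]>15)&(hsv[...,0]<35)
if r.sum(): print("red y",P[r][:,1].min().round(4),P[r][:,1].max().round(4),r.sum())
if b.sum(): print("washer",np.median(P[b],0).round(4))
cv2.imwrite("pics/w5.png",cv2.resize(im,(640,480)))
E
```

```text
[0.6475 0.0824 0.1363] [ 4.43 11.53  1.08]
washer [0.6497 0.1093 0.1467]
```

View pics/w5.png

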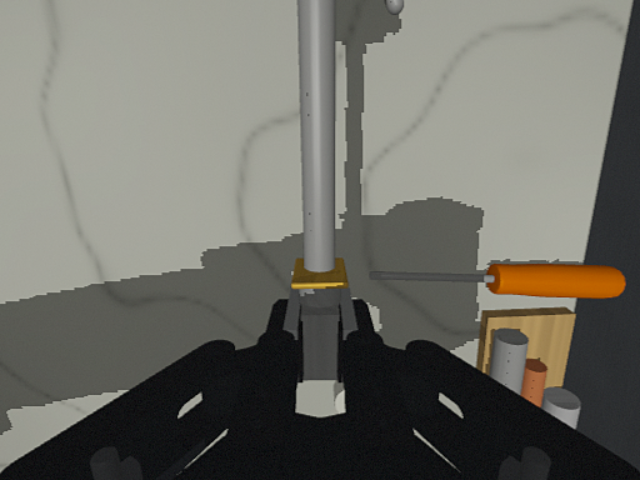

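>>> step_arm:
  commands:
    - {"fingers": 1,"dx": -0.004,"dy": 0.001,"dz": 0,"roll": 0}
    - {"fingers": 1,"dx": -0.004,"dy": 0.001,"dz": 0,"roll": 0}
    - {"fingers": 1,"dx": -0.004,"dy": 0.001,"dz": 0,"roll": 0}

```text
time: 16.8
tool_pos: [0.6473, 0.0786, 0.1362]
tcp_rot: [-2.27, -2.169, -0.009]
wrist_force: [0.4, 12.1, 3.1]
width: 0.151
grip_force: 88.3
```

```bash
python3 - <<'E'
from h import *
im,d,c=cloud("scene"); P=world(d,c)
cv2.imwrite("pics/s3.png",cv2.resize(im[215:320,280:400],(686,600),interpolation=cv2.INTER_CUBIC))
hsv=cv2.cvtColor(im,cv2.COLOR_BGR2HSV); r=(hsv[...,1]>100)&((hsv[...,0]<8)|(hsv[...,0]>172)); r[:215]=0;r[320:]=0;r[:,:280]=0;r[:,400:]=0
v,u=np.nonzero(r); print(r.sum()); 
if len(u): q=plane(c,np.c_[u,v],.139); print("red y",q[:,1].min().round(4),q[:,1].max().round(4),"x",q[:,0].mean().round(4))
s=read_state(); print(s["tool_pos"].round(4) if hasattr(s["tool_pos"],"round") else s["tool_pos"], s["wrist_force"], s["time"])
E
```

```text
25
red y 0.2166 0.2415 x 0.6552
[0.6473 0.0786 0.1362] [ 1.26511052 10.92636569  3.01978855] 16.85
```

View pics/s3.png

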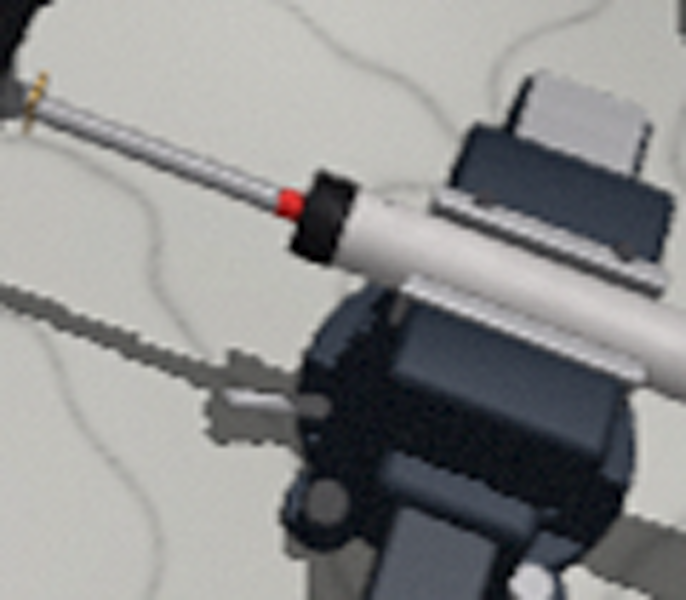

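The red band shows at (288,204), partly out of the cap. The TCP has travelled 100 mm and both the grip and the pull are steady.

```bash
python3 -c "
from h import *
print(finish_job())"
```

```text
the job is handed in; nothing more can be done
None
```

Job handed in at about 17 s: both bolts are in the red bin, the bracket is in the blue bin, and the arm is holding the rod about 100 mm out with the red band at the cap's mouth.

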